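Tip the mussel half of a divided dish

TASK

Tip the mussel out of the blue divided dish into the white packing tray, and keep the scallop in the dish: turn the dish by its yellow grip, while level, until the mussel's half faces squarely towards the tray, then press the red paddle right down so that the dish tips, and let it come back level. Never touch the mussel or the scallop with the gripper.

Things in the scene. Friction and masses are not known exactly. Their poses are not given: they have to be found in the camera images.
- dish: Blue divided dish, 180 mm long (x) by 104 mm wide, floor 4 mm, on a turntable. A wall across its middle splits it into a +x half and a -x half, each open at its outer end, with 26 mm side walls. Origin: centre of its underside, on the turning axis z. It starts with the middle wall roughly along the tipping direction: a quarter turn one way or the other makes a half face the tray.
- grip (a point): Yellow upright grip on the dish's middle wall, 12 mm thick (its x, same axes as the dish), 60 mm long (y). This point: on the turning axis, 20 mm below the grip's top, 70 mm above the dish's floor, 30 mm above the middle wall. Pinch from above across the 12 mm and turn: friction 0.12 N m, it stays where left, stops about 100 degrees either way from mid-position.
- paddle (a point): Red paddle beside the dish, a plate 50 mm wide, 75 mm long, on the tipping cradle; point on its upper face. x: tipping direction, towards the tray; y: along the pivot, which is 80 mm back along x and 50 mm below. It slopes up 30 degrees towards x at rest. Shut fingers pressing straight down 95 to 100 mm here (10 to 15 N) tip the dish 60 to 65 degrees (stop at 66); a spring levels it when let go.
- mussel: Dark blue-black mussel, a rigid teardrop 67 mm long (x), 36 mm wide and 25 mm high, lying loose in one half of the dish (either one). Origin: centre of its underside. Slides off the open end when its half tips down.
- scallop: Cream-orange ribbed scallop, rigid, 58 mm across and 18 mm high, lying loose in the other half of the dish. Origin: centre of its underside. Stays behind the middle wall when its half is the upper one.
- tray: White foam packing tray, fixed, open-topped, 210 mm (x) by 180 mm (y) by 35 mm high, walls 8 mm, standing just beyond and below the dish in the tipping direction. Origin: centre of its underside on the table; x points away from the dish to within a few degrees.
Things that resemble listed ones, but are neither listed nor needed, are in the scene too. What is shaped like the scallop but purple is not meant.

How it is judged:
By the outcome, as a careful person would: the job done as asked, in the order asked, and still so for the second after the job is handed in, with the robot touching nothing.
It also fails if it takes over 50 s, if anything falls off the work surface, if the arm or the gripper's body presses on something with over 40 N, if the wrist force passes 120 N, or if a joint passes its speed limit or range.

ROBOT

A 6-joint arm with a two-finger parallel gripper is mounted at the origin on the work surface. World frame = base frame: x ahead of the robot, y to its left, z up, the work surface at z = 0. Lengths are in mm, angles in rad, forces in N, time in s.
With the tool pointing down it reaches from about 325 to 850 mm from the base axis. Payload 4.4 kg.
Tool frame: the origin (TCP) lies at the very end of the fingers, on their centre line; the grasp point (between the pads) lies 19 mm behind it (grip_depth is the distance from the TCP to the grasp point, in mm); z points along the fingers, y is the line along which they close (so a half turn about z gives the same grasp; the last joint's range is limited). The gripper opens to 94 mm and grips with 3 to 60 N. Pads are 16 mm wide; open, the fingers measure 119 mm over their backs; the gripper's body (75 mm by 177 mm) begins 78 mm behind the grasp point.
Start: joints at [1.181, 0.207, 1.542, -0, 1.393, -0.15], TCP at [136.018, 558.682, 205.447] pointing down, gripper open.
Joint ranges: [-2.73, 2.73], [-0.86, 2.22], [0.23, 2.46], [-1.11, 4.25], [0.08, 2.63], [-2.82, 2.82]. Speed limits (rad/s): [2.79, 2.79, 3.14, 3.14, 3.14, 3.14].

INTERFACE

Orientations are given as a 3x3 rotation matrix whose columns are the frame's x, y, z axes.
In Python, from workcell import get_obs, snapshot, job_done, grip_depth gives the robot as it stands.
- The arm moves only by the shell command python3 -m handwheel 'ROWS'. ROWS is JSON, a list of rows, each a list of 5 numbers: the shift along the tool's x, y, z in cm, then the turn about the tool's z in degrees, then the finger opening in cm, from 0 to 9.4. A call has 1 to 10 rows; each row is the pose to reach, as a shift and turn from the pose commanded when the call began, along the tool's axes at that moment; what a row does not reach only later rows make up. A row lasts 1/12 s, in which the tool goes at most 41.7 mm and 7.16 degrees, less where a joint would pass 70% of its speed; a pose out of reach is approached as far as the arm can. A call with a gripper value outside its range is refused whole. The fingers move at their own pace and stop on an object; the grip force is fixed at half the most. Time passes only in rows, so rows that repeat a pose let the fingers close. It gives the time, the measured TCP pose, the force, the opening and the grip force at its end, in the units of the state.
- get_obs(): the state, without advancing time (a new reading comes with each control period).
- snapshot(name): name is "side" or "top" or "wrist"; returns a dict with "image" (420x560x3 uint8, red, green, blue), "fx", "fy", "cx", "cy" (pixels), "R" (3x3) and "t" (3): a world point X has camera coordinates R X + t. Camera axes: x right, y down, z forward; pixel columns grow to the right and rows downward; lengths in mm; the calibration is good to about 2 mm. The wrist camera is an equidistant fisheye: a pixel r from the principal point sees the ray r / f radians off the axis. A picture is of the moment at which its call begins. There is no depth.
- job_done(): hands the job in; it is judged then, once.
The state is a dict: "t": time; "joints": joint angles; "qd": joint speeds; "effort": joint torques, N m; "position": TCP position; "orientation": TCP orientation; "ft_force": force on the tool from outside, world axes, zero at the start; "ft_torque": the same for the moment, N m; "gripper_width": finger opening in mm; "gripper_force": force on a finger pad.
Only numpy, scipy, OpenCV 4.12 (cv2) and the standard library are available. Lean on these libraries where they do the work, as an engineer would, in place of code of your own. Each camera call takes 0.05 s, during which the arm holds its last target. There are 200 camera calls.

## Working session

There is one attempt and no reset: what is moved stays moved. The work goes in short steps, Python scripts to look and compute and a shell command to move; the robot and the scene stay as the last step left them, time stands still between calls to the robot, and variables do not carry over. Pictures are saved under pics/ and viewed, at most 10 in all, crops included, and the job is handed in when it is done.

```bash
mkdir -p pics
python3 - <<'E'
from workcell import get_obs,snapshot,grip_depth
import cv2,numpy as np,pickle
d={n:snapshot(n) for n in("side","top")}
pickle.dump(d,open("s0.pkl","wb"))
for n in d: cv2.imwrite(f"pics/{n}0.png",d[n]["image"][:,:,::-1]); print(n,{k:np.round(v,3).tolist() for k,v in d[n].items() if k!="image"})
o=get_obs();print(o["position"],o["orientation"],o["t"],grip_depth)
E
```

```text
side {'fx': 428.406, 'fy': 428.406, 'cx': 270.474, 'cy': 205.643, 'R': [[-0.999, -0.038, -0.003], [-0.029, 0.799, -0.601], [0.025, -0.6, -0.799]], 't': [564.042, 44.071, 1016.921]}
top {'fx': 380.984, 'fy': 380.984, 'cx': 283.644, 'cy': 204.642, 'R': [[0.029, -0.999, -0.017], [-0.998, -0.028, -0.059], [0.059, 0.019, -0.998]], 't': [65.588, 546.113, 880.181]}
[135.73615989 558.01785206 204.42478386] [[-9.71621402e-01  2.36540175e-01 -7.72275615e-04]
 [ 2.36541237e-01  9.71619640e-01 -1.87563302e-03]
 [ 3.06695593e-04 -2.00508021e-03 -9.99997943e-01]] 0.1 18.8
```

View pics/top0.png

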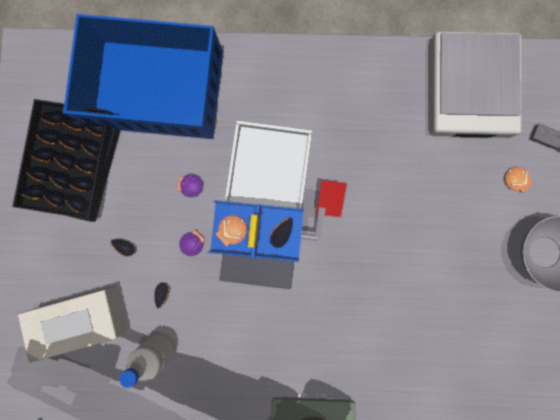

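View pics/side0.png

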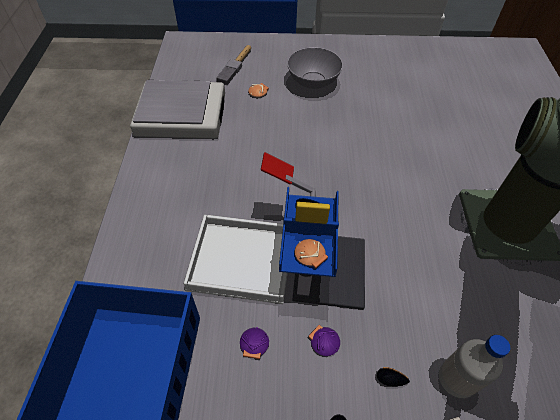

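Top view: the blue dish is at (256,231), with its yellow grip at (254,232). The mussel is at (282,233) in the right half and the scallop at (231,230) in the left half. The tray is at (269,165) and the red paddle at (332,198). The other mussels (123,247 and 162,295), the purple scallops (190,186 and 190,243) and the orange scallop (517,180) lie outside the dish, so they are decoys. I'll confirm in one enlarged crop and triangulate.

```bash
cat > h.py <<'E'
import numpy as np,cv2
def P(c): 
    K=np.array([[c["fx"],0,c["cx"]],[0,c["fy"],c["cy"]],[0,0,1]]); return K@np.c_[np.array(c["R"]),np.array(c["t"])]
def tri(a,pa,b,pb):
    X=cv2.triangulatePoints(P(a),P(b),np.array(pa,float).reshape(2,1),np.array(pb,float).reshape(2,1))[:,0]; return X[:3]/X[3]
def at_z(c,p,z):
    R=np.array(c["R"]);t=np.array(c["t"]);r=R.T@np.array([(p[0]-c["cx"])/c["fx"],(p[1]-c["cy"])/c["fy"],1]);o=-R.T@t
    return o+r*(z-o[2])/r[2]
def proj(c,X):
    q=P(c)@np.r_[X,1]; return q[:2]/q[2]
E
python3 - <<'E'
import pickle; from h import *
d=pickle.load(open("s0.pkl","rb"))
for n in d:
  im=d[n]["image"]; h=cv2.cvtColor(im,cv2.COLOR_RGB2HSV)
  for nm,lo,hi in(("yel",(20,150,100),(32,255,255)),("red",(0,200,80),(4,255,255)),("red2",(175,180,80),(180,255,255))):
    m=cv2.inRange(h,lo,hi); k,l,s,c=cv2.connectedComponentsWithStats(m)
    for i in range(1,k):
      if s[i,4]>60:
        cn=np.argwhere(l==i)[:,::-1].astype(np.float32); print(n,nm,s[i].tolist(),c[i].round(1),cv2.boxPoints(cv2.minAreaRect(cn)).round(1).tolist())
a=cv2.resize(d["top"]["image"][110:300,190:365],None,fx=3,fy=3,interpolation=cv2.INTER_CUBIC)[:,:]
b=cv2.resize(d["side"]["image"][140:310,180:370],None,fx=3,fy=3,interpolation=cv2.INTER_CUBIC)
o=np.zeros((570,800,3),np.uint8); 
a=cv2.resize(a,(400,434)); b=cv2.resize(b,(400,358)); o[:434,:400]=a;o[:358,400:]=b
cv2.imwrite("pics/crop0.png",o[:440,:,::-1])
E
```

```text
side yel [297, 202, 33, 7, 167] [312.9 205. ] [[296.70001220703125, 206.10000610351562], [297.1000061035156, 201.0], [329.3999938964844, 203.6999969482422], [328.8999938964844, 208.8000030517578]]
side red [261, 153, 33, 31, 513] [276.3 166.8] [[257.20001220703125, 166.60000610351562], [264.3999938964844, 152.1999969482422], [298.0, 169.0], [290.79998779296875, 183.39999389648438]]
top yel [249, 215, 9, 32, 199] [252.9 230.8] [[248.3000030517578, 245.89999389648438], [251.10000610351562, 214.60000610351562], [257.3999938964844, 215.1999969482422], [254.60000610351562, 246.5]]
```

View pics/crop0.png

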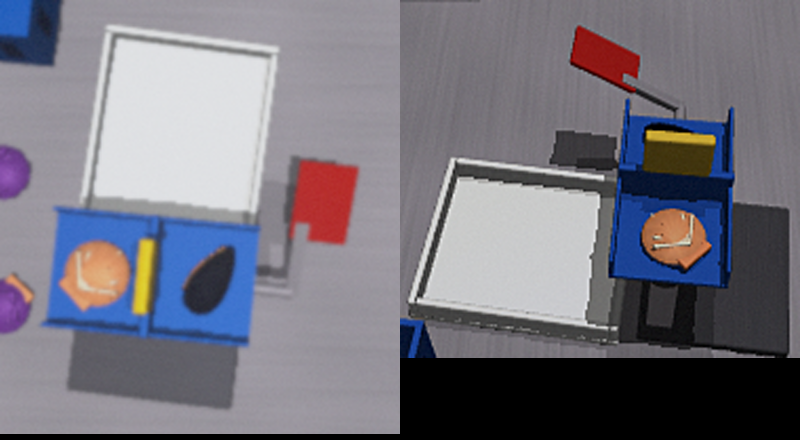

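The crop confirms it: the dark mussel lies in the right (−y) half and the orange scallop in the left half. So the dish must turn about +90° (counter-clockwise from above).

Run:
```python
import pickle; from h import *
np.set_printoptions(suppress=True,precision=1)
d=pickle.load(open("s0.pkl","rb")); T,S=d["top"],d["side"]
q={}
for n in d:
  h=cv2.cvtColor(d[n]["image"],cv2.COLOR_RGB2HSV).astype(int)
  m=(((h[...,0]<7)|(h[...,0]>172))&(h[...,1]>170)&(h[...,2]>70)).astype(np.uint8)
  k,l,s,c=cv2.connectedComponentsWithStats(m); i=1+s[1:,4].argmax()
  cs=cv2.findContours((l==i).astype(np.uint8),0,1)[0][0]
  q[n]=(cv2.approxPolyDP(cs,4,True)[:,0],c[i]); print(n,s[i],q[n])
  m=((h[...,0]>18)&(h[...,0]<34)&(h[...,1]>130)&(h[...,2]>60)).astype(np.uint8)
  if n=="top": 
    ys,xs=np.nonzero(m[200:260,235:275]); print("yel hsv V",np.percentile(h[200:260,235:275,2][ys,xs],[5,50,95]),len(ys))
print("paddle c",tri(T,q["top"][1],S,q["side"][1]))
print("grip top",tri(T,(252.9,230.8),S,(312.9,205)))
# grip top ends: top-image upper end = +x world = left in side
print(tri(T,(254.3,215),S,(296.9,203.5)),tri(T,(251.5,246),S,(329.1,206.3)))
f=lambda x,y:(190+x/2.286,110+y/2.286)
for z in(35,): print("tray rim",[at_z(T,f(*p),z) for p in((108,27),(278,47),(82,205),(258,205))])
```

```text
side [261 153  33  31 529] (array([[264, 153],
       [261, 169],
       [291, 183],
       [284, 178],
       [292, 176],
       [293, 166]], dtype=int32), array([276.4, 167. ]))
top [318 181  28  35 710] (array([[322, 181],
       [318, 206],
       [325, 206],
       [326, 214],
       [339, 215],
       [345, 184]], dtype=int32), array([331.6, 197. ]))
yel hsv V [127.7 215.5 223. ] 214
paddle c [552.5 -15.6 163. ]
grip top [482.7 131.  226.4]
[511.3 129.4 227.3] [454.5 132.8 226.2]
tray rim [array([734.2, 194.9,  35. ]), array([717.7,  20.5,  35. ]), array([550.8, 214.7,  35. ]), array([555.7,  36.7,  35. ])]
```

Run:
```python
import pickle; from h import *
from scipy.optimize import least_squares
np.set_printoptions(suppress=True,precision=2)
d=pickle.load(open("s0.pkl","rb")); T,S=d["top"],d["side"]
# corners: (x,y) sign
o=[(T,(1,1),(321.7,180.3)),(T,(1,-1),(346,183.5)),(T,(-1,-1),(339.8,215.8)),(S,(1,-1),(264.2,152)),(S,(1,1),(260.3,169.3)),(S,(-1,1),(290.5,184)),(S,(-1,-1),(294,166))]
s=np.radians(30)
def pt(p,c,sg):
  y=p[3];ex=np.array([np.cos(y)*np.cos(s),np.sin(y)*np.cos(s),np.sin(s)]);ey=np.array([-np.sin(y),np.cos(y),0])
  return p[:3]+37.5*sg[0]*ex+25*sg[1]*ey
def f(p): return np.concatenate([proj(c,pt(p,c,g))-u for c,g,u in o])
r=least_squares(f,[552,-16,163,-.08],loss="soft_l1"); print(r.x[:3],np.degrees(r.x[3]),f(r.x).reshape(-1,2))
```

```text
[549.53 -14.04 161.85] -5.860923235818873 [[-0.8  -0.54]
 [ 0.72 -0.42]
 [ 0.24  1.27]
 [-0.18 -0.26]
 [ 0.1  -0.17]
 [ 0.59  0.13]
 [-0.36  0.71]]
```

```bash
python3 -m handwheel '[[0,0,-4,0,6],[0,0,-8,0,6],[0,0,-11,0,6],[-2,-1.5,-12,7,6],[-4.5,-3.4,-12,14,6],[-7,-5.3,-12,21,6],[-9.5,-7.2,-12,28,6],[-12,-9.1,-12,35,6],[-14.5,-11,-12,42,6],[-17,-12.9,-12,49,6]]'
cat > togo.py <<'E'
import sys; from h import *; from workcell import get_obs
# target x y z yaw(deg of tool x)
x,y,z,a=map(float,sys.argv[1:5]); o=get_obs(); R=np.array(o["orientation"])
print("tool cm",(R.T@(np.array([x,y,z])-o["position"])/10).round(2),"turn",round((np.degrees(np.arctan2(R[1,0],R[0,0]))-a+180)%360-180,1),"t",round(o["t"],2),"pos",np.round(o["position"],1),"j",np.round(o["joints"],2),"f",np.round(o["ft_force"],1),o["gripper_width"])
E
python3 togo.py 483 131 300 -3.5
```

```text
t: 0.93
position: [271.1, 391.6, 324.9]
orientation: [[-0.454, 0.891, -0.001], [0.891, 0.454, -0.001], [-0.0, -0.001, -1.0]]
ft_force: [-0.4, 0.4, 0.4]
gripper_width: 60.0
gripper_force: 0.0
tool cm [-32.84   7.06   2.5 ] turn 120.5 t 0.93 pos [271.1 391.6 324.9] j [ 0.78 -0.08  1.6  -0.    1.62  0.31] f [-0.4  0.4  0.4] 59.978194777877015
```

```bash
python3 -m handwheel '[[-3.2,0.7,0,7,6],[-6.4,1.4,0,14,6],[-9.6,2.1,0,21,6],[-12.8,2.8,0,28,6],[-16,3.5,0,35,6],[-19.2,4.2,0,42,6],[-22.5,4.9,0.5,49,6],[-26,5.6,1,56,6],[-29.5,6.3,1.5,63,6],[-32.8,7.1,2,70,6]]'
python3 togo.py 483 131 300 -3.5
```

```text
t: 1.77
position: [484.8, 132.5, 304.8]
orientation: [[0.683, 0.731, -0.001], [0.731, -0.683, -0.0], [-0.001, -0.0, -1.0]]
ft_force: [0.7, 1.0, 0.2]
gripper_width: 59.8
gripper_force: 0.0
tool cm [-0.23 -0.03  0.48] turn 50.4 t 1.77 pos [484.8 132.5 304.8] j [ 0.09 -0.01  1.58 -0.    1.58  0.85] f [0.7 1.  0.2] 59.786722974935834
```

```bash
python3 -m handwheel '[[-0.2,0,0,7,6],[-0.2,0,0.5,14,6],[-0.2,0,0.5,21,6],[-0.2,0,0.5,28,6],[-0.2,0,0.5,35,6],[-0.2,0,0.5,42,6],[-0.2,0,0.5,49,6],[-0.2,0,0.5,50.4,6],[-0.2,0,0.5,50.4,6]]' | head -2
python3 togo.py 483 131 187 -3.5
python3 - <<'E'
from workcell import snapshot
import cv2,numpy as np
w=snapshot("wrist")
cv2.imwrite("pics/w1.png",w["image"][:,:,::-1])
E
```

```text
t: 2.52
position: [482.6, 132.8, 300.0]
tool cm [ 0.06  0.17 11.3 ] turn 0.5 t 2.52 pos [482.6 132.8 300. ] j [ 0.1  -0.01  1.59 -0.    1.57  1.72] f [ 0.3 -0.1  0.6] 60.17606335640856
```

View pics/w1.png

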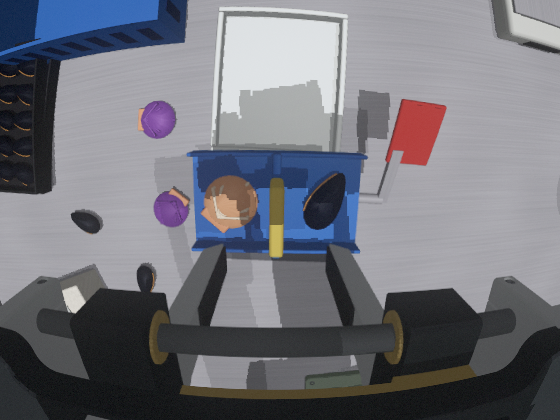

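The grip (column 276) is centred between the fingers (columns 222 to 330) and aligned, and the mussel at (325,200) is clear. I'll descend and pinch.

```bash
python3 -m handwheel '[[0,0.1,2.5,0.4,6],[0,0.1,5,0.4,6],[0,0.1,7.5,0.4,6],[0,0.1,9.5,0.4,6],[0,0.1,11,0.4,6],[0,0.1,11.3,0.4,6],[0,0.1,11.3,0.4,3],[0,0.1,11.3,0.4,1],[0,0.1,11.3,0.4,0.5],[0,0.1,11.3,0.4,0.5]]'
python3 -m handwheel '[[0,0,0,0,0.5],[0,0,0,0,0.5],[0,0,0,0,0.5],[0,0,0,0,0.5]]' | tail -3
python3 togo.py 483 131 187 84.5
```

```text
t: 3.4
position: [484.0, 131.9, 189.0]
orientation: [[0.998, -0.06, 0.003], [-0.06, -0.998, 0.0], [0.003, -0.0, -1.0]]
ft_force: [0.0, -0.5, -0.2]
gripper_width: 36.5
gripper_force: 0.0
ft_force: [-0.1, 0.2, 1.1]
gripper_width: 12.1
gripper_force: 30.0
tool cm [-0.    0.15  0.08] turn -88.0 t 3.73 pos [483.1 132.5 187.8] j [0.09 0.06 1.74 0.   1.34 1.73] f [-0.1  0.2  1.1] 12.073457640068098
```

```bash
python3 -m handwheel '[[0,0,0,-1,0.5],[0,0,0,-3,0.5],[0,0,0,-6,0.5],[0,0,0,-10,0.5],[0,0,0,-14,0.5],[0,0,0,-18,0.5],[0,0,0,-22,0.5],[0,0,0,-26,0.5],[0,0,0,-30,0.5],[0,0,0,-34,0.5]]' | tail -3
python3 togo.py 483 131 187 84.5
```

```text
ft_force: [-0.4, 4.0, 2.0]
gripper_width: 12.0
gripper_force: 30.0
tool cm [-0.09  0.15  0.08] turn -53.7 t 4.57 pos [483.  132.7 187.8] j [0.09 0.06 1.74 0.   1.34 1.13] f [-0.4  4.   2. ] 12.037798250511033
```

```bash
python3 -m handwheel '[[0,0,0,-4,0.5],[0,0,0,-8,0.5],[0,0,0,-12,0.5],[0,0,0,-16,0.5],[0,0,0,-20,0.5],[0,0,0,-24,0.5],[0,0,0,-28,0.5],[0,0,0,-32,0.5],[0,0,0,-36,0.5],[0,0,0,-40,0.5]]' | tail -3
python3 togo.py 483 131 187 84.5
python3 -m handwheel '[[0,0,0,-4,0.5],[0,0,0,-8,0.5],[0,0,0,-11,0.5],[0,0,0,-13,0.5],[0,0,0,-13.7,0.5],[0,0,0,-13.7,0.5],[0,0,0,-13.7,0.5]]' | tail -3
python3 togo.py 483 131 187 84.5
```

```text
ft_force: [-0.6, 4.5, 1.8]
gripper_width: 11.9
gripper_force: 30.0
tool cm [-0.18  0.08  0.08] turn -13.7 t 5.4 pos [482.8 133.  187.8] j [0.09 0.06 1.74 0.   1.34 0.43] f [-0.6  4.5  1.8] 11.921971974511898
ft_force: [-1.8, 5.6, 2.4]
gripper_width: 12.0
gripper_force: 30.0
tool cm [-0.19  0.05  0.08] turn -0.3 t 5.98 pos [482.7 133.  187.8] j [0.09 0.06 1.74 0.   1.34 0.19] f [-1.8  5.6  2.4] 12.022755111122404
```

```bash
python3 -m handwheel '[[0,0,0,0,2.5],[0,0,0,0,3.5],[0,0,0,0,3.5],[0,0,-1,0,3.5],[0,0,-3,0,3.5],[0,0,-6,0,3.5],[0,0,-9,0,3.5],[0,0,-12,0,3.5],[0,0,-12,0,3.5]]' | head -2
python3 togo.py 549.5 -14 250 84.5
python3 - <<'E'
from workcell import snapshot
import cv2,numpy as np
w=snapshot("wrist")
cv2.imwrite("pics/w2.png",w["image"][:,:,::-1])
E
```

```text
t: 6.73
position: [486.6, 131.9, 315.6]
tool cm [-13.89   7.64   6.64] turn -0.3 t 6.73 pos [486.6 131.9 315.6] j [ 0.09 -0.02  1.56 -0.    1.58  0.19] f [0.8 0.  0.4] 35.29238728567599
```

View pics/w2.png

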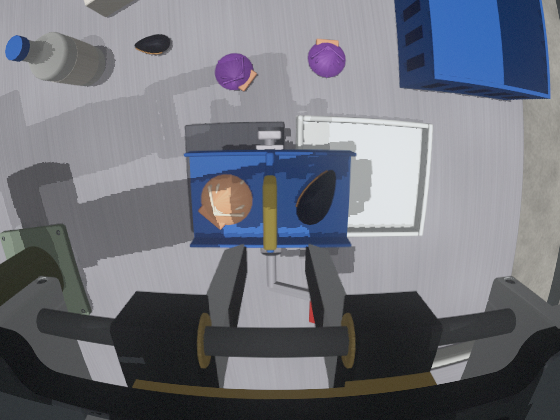

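The mussel (315,197) is in the half facing the tray, the scallop is in the far half, and the dish is square to the tray. Next, move over the paddle with the fingers shut.

```bash
python3 -m handwheel '[[-2.5,1.3,0,0,0],[-5.5,3,0,0,0],[-8.5,4.7,0,0,0],[-11.5,6.3,0,0,0],[-13.9,7.6,0,0,0],[-13.9,7.6,3,0,0],[-13.9,7.6,6.5,0,0],[-13.9,7.6,10,0,0],[-13.9,7.6,12,0,0],[-13.9,7.6,12,0,0]]' | tail -3
python3 togo.py 549.5 -14 162 84.5
python3 - <<'E'
from workcell import snapshot
import cv2,numpy as np
w=[cv2.resize(snapshot(n)["image"][r],(400,400)) for n,r in(("side",np.s_[120:280,200:360]),("wrist",np.s_[0:420,70:490]))]
cv2.imwrite("pics/w3.png",np.hstack(w)[:,:,::-1])
E
```

```text
ft_force: [-0.1, -0.2, -0.2]
gripper_width: 0.6
gripper_force: 0.0
tool cm [0.06 1.07 1.8 ] turn -0.3 t 7.62 pos [539.  -13.6 180.2] j [-0.19  0.16  1.65 -0.    1.35 -0.08] f [-0.1 -0.2 -0.2] 0.6387911285999841
```

View pics/w3.png

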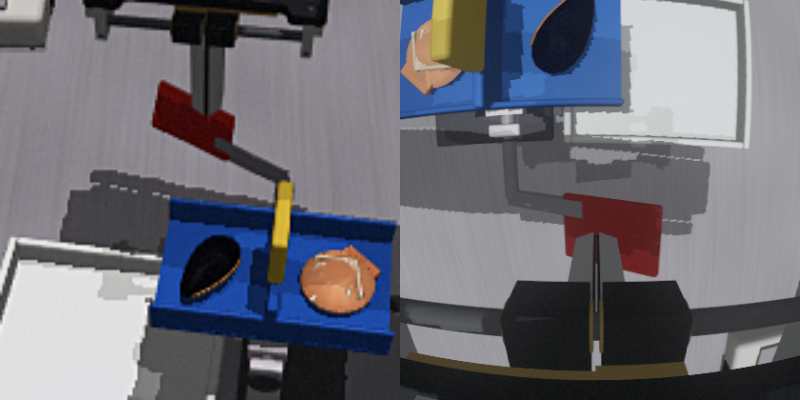

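Fingers are on the paddle's line but about 1 cm short along x. I'll correct that and press down.

```bash
python3 -m handwheel '[[0,0.5,0,0,0],[0,1,0,0,0],[0,1,1,0,0],[0,1,2,0,0],[0,1,3,0,0],[0,1,4,0,0],[0,1,5,0,0],[0,1,6,0,0],[0,1,7,0,0],[0,1,8,0,0]]' | tail -3
python3 togo.py 549.5 -14 65 84.5
```

```text
ft_force: [3.3, -0.1, 9.4]
gripper_width: 0.3
gripper_force: 4.8
tool cm [ 0.1  -1.1   4.53] turn -0.3 t 8.55 pos [559.7 -16.  110.5] j [-0.18  0.26  1.68  0.    1.19 -0.08] f [ 3.3 -0.1  9.4] 0.2565525528887438
```

```bash
python3 -m handwheel '[[0,-0.2,0.8,0,0],[0,-0.4,1.6,0,0],[0,-0.6,2.4,0,0],[0,-0.8,3.2,0,0],[0,-1,4,0,0],[0,-1,4.4,0,0],[0,-1,4.4,0,0],[0,-1,4.4,0,0]]' | tail -3
python3 togo.py 549.5 -14 65 84.5
python3 - <<'E'
from workcell import snapshot
import cv2,numpy as np
w=[cv2.resize(snapshot(n)["image"][r],(400,400)) for n,r in(("side",np.s_[120:320,170:370]),("top",np.s_[110:290,190:370]))]
cv2.imwrite("pics/w4.png",np.hstack(w)[:,:,::-1])
E
```

```text
ft_force: [1.3, 0.5, 7.9]
gripper_width: 0.4
gripper_force: 3.6
tool cm [0.08 0.25 0.03] turn -0.3 t 9.22 pos [546.9 -14.6  65.2] j [-0.18  0.3   1.74 -0.    1.1  -0.08] f [1.3 0.5 7.9] 0.3682421152088946
```

View pics/w4.png

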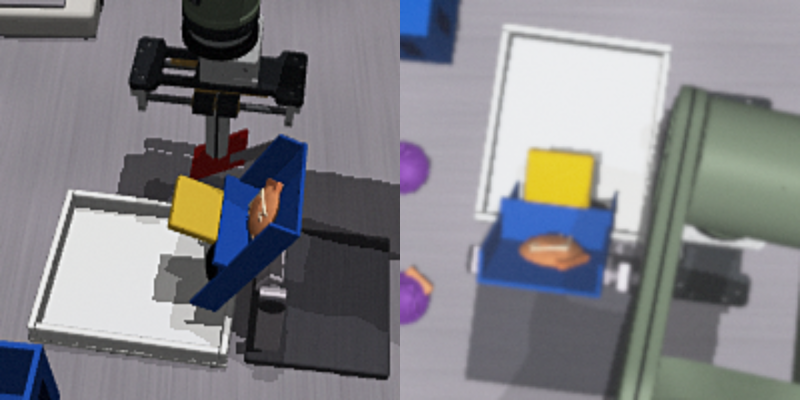

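The dish is tipped around 50–60° and the dark mussel (side crop 212,262) is still on its half. The scallop is held behind the wall. I'll press a little further and hold.

```bash
python3 -m handwheel '[[0,0,0.3,0,0],[0,0,0.5,0,0],[0,0,0.5,0,0],[0,0,0.5,0,0],[0,0,0.5,0,0],[0,0,0.5,0,0]]' | tail -3
python3 togo.py 549.5 -14 65 84.5
python3 - <<'E'
from workcell import snapshot
import cv2,numpy as np
w=[cv2.resize(snapshot(n)["image"][r],(400,400)) for n,r in(("side",np.s_[120:320,170:370]),("top",np.s_[110:290,190:370]))]
cv2.imwrite("pics/w5.png",np.hstack(w)[:,:,::-1])
E
```

```text
ft_force: [1.0, 0.8, 15.1]
gripper_width: 0.6
gripper_force: 6.6
tool cm [ 0.08 -0.   -0.23] turn -0.3 t 9.82 pos [549.4 -14.8  62.7] j [-0.18  0.31  1.74  0.    1.09 -0.08] f [ 1.   0.8 15.1] 0.6009223114989506
```

View pics/w5.png

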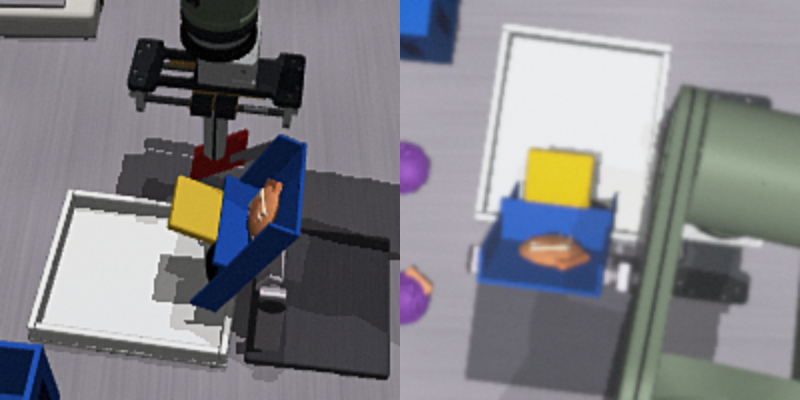

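```bash
python3 -m handwheel '[[0,0,-1,0,0],[0,0,-2,0,0],[0,0,-3,0,0],[0,0,-4,0,0],[0,0,-5,0,0],[0,0,-6,0,0],[0,0,-7,0,0],[0,0,-8,0,0],[0,0,-9,0,0],[0,0,-10,0,0]]' | tail -3
python3 -m handwheel '[[0,0,-1,0,0],[0,0,-2.5,0,0],[0,0,-5,0,0],[0,0,-8,0,0],[0,0,-11,0,0],[0,0,-11,0,0]]' | tail -3
python3 - <<'E'
from workcell import snapshot,get_obs
import cv2,numpy as np
w=[cv2.resize(snapshot(n)["image"][r],(400,400),interpolation=2) for n,r in(("side",np.s_[120:320,170:370]),("top",np.s_[110:290,190:370]))]
cv2.imwrite("pics/w6.png",np.hstack(w)[:,:,::-1]);o=get_obs();print(o["t"],o["position"])
E
```

```text
ft_force: [-0.2, -0.6, -0.3]
gripper_width: 0.5
gripper_force: 0.0
ft_force: [0.3, -0.1, 1.1]
gripper_width: 0.6
gripper_force: 0.0
11.35 [545.41997223 -14.28735652 270.5739796 ]
```

View pics/w6.png

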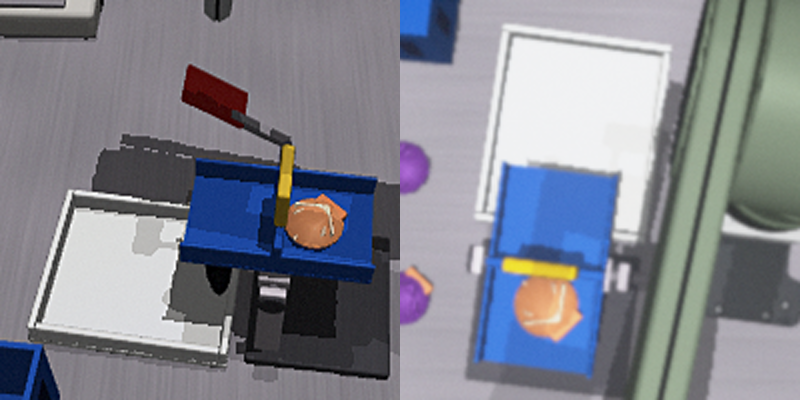

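The mussel has left the dish and shows at side crop (218,277), under the dish's edge. The scallop is still in its half and the dish is level. I'll check that the mussel is inside the tray, not leaning on its wall.

Run:
```python
import numpy as np,cv2; from h import *; from workcell import snapshot
S=snapshot("side"); np.set_printoptions(suppress=True,precision=1)
g=S["image"][240:275,250:300].max(2)
c=np.array([726.0,107.7]);a=np.radians(-5.7);R=np.array([[np.cos(a),-np.sin(a)],[np.sin(a),np.cos(a)]])
c=c-R@[105,0]; print("tray c",c)
for p in((279,258.5),(279,252),(279,267),(273,257),(285,257)): 
  X=at_z(S,p,15); print(p,X,"tray frame",R.T@(X[:2]-c))
print([proj(S,np.r_[c+R@[x,y],z]).round(0).tolist() for x,y,z in((-97,82,35),(-97,82,8),(-97,-82,35),(-97,-82,8),(-97,0,8))])
cv2.imwrite("pics/w7.png",cv2.resize(S["image"][200:310,220:330],(600,600),interpolation=2)[:,:,::-1])
```

```text
tray c [621.5 118.1]
(279, 258.5) [540.9 121.6  15. ] tray frame [-80.5  -4.5]
(279, 252) [541.4 105.   15. ] tray frame [-78.5 -21. ]
(279, 267) [540.4 142.8  15. ] tray frame [-83.2  16.5]
(273, 257) [554.3 118.3  15. ] tray frame [-66.9  -6.5]
(285, 257) [527.8 117.4  15. ] tray frame [-93.2 -10.1]
[[282.0, 291.0], [282.0, 297.0], [291.0, 225.0], [290.0, 232.0], [286.0, 263.0]]
```

View pics/w7.png

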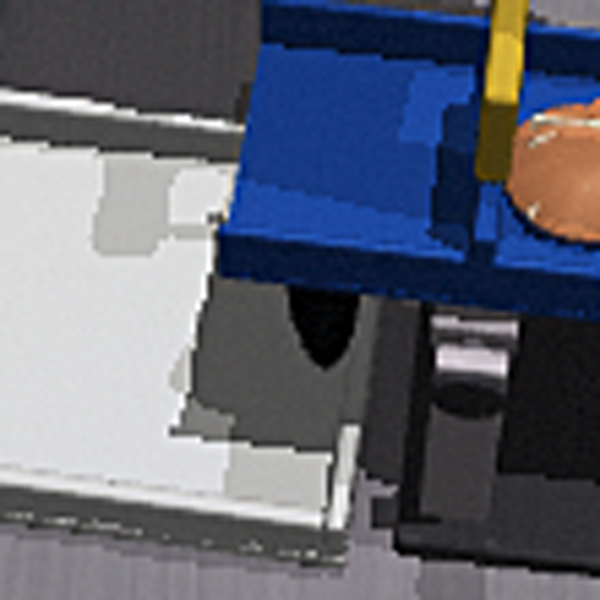

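The mussel (crop 323,330) lies on the tray floor, just inside the near wall (crop 345–360), so it is in the tray. The dish is level, the scallop is still in it, and the arm is clear.

```bash
python3 -c "from workcell import job_done;print(job_done())"
```

```text
the job is handed in; nothing more can be done
None
```

The mussel is in the white tray, the scallop is still in the levelled dish, and the job is handed in at about 11.4 s; the interface returned no verdict.

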